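Reset the coarse level of a bench test unit

ROBOT

A 6-joint arm with a two-finger parallel gripper is mounted at the origin on the work surface. World frame = base frame: x ahead of the robot, y to its left, z up, the work surface at z = 0. Lengths are in m, angles in degrees, forces in N, time in s.
With the tool pointing down it reaches from about 0.4 to 0.825 m from the base axis. Payload 7 kg.
Tool frame: the origin (TCP) lies midway between the tips of the shut fingers; the grasp point (between the pads) lies r.grasp_offset behind it (r.grasp_offset is the distance from the TCP to the grasp point, in m); x points along the fingers, z is the direction in which the jaws open and shut, and the axes are right-handed (so a half turn about x gives the same grasp; the last joint's range is limited). The gripper opens to 88 mm and grips with 3 to 60 N. Pads are 19 mm wide; open, the fingers measure 130 mm over their backs; the gripper's body (78 mm by 193 mm) begins 47 mm behind the grasp point.
Start: joints at [85.205, 20.546, 0.682, 0, -70.136, -16.507], TCP at [0.245, 0.629, 0.227] pointing down, gripper open.
Joint ranges: [-176.03, 176.03], [-82.01, 121.73], [-58.28, 71.71], [-173.87, 95.51], [-174.79, -0.11], [-173.66, 173.66]. Speed limits (degrees/s): [136.94, 136.94, 172.46, 180, 180, 180].

INTERFACE

Orientations are given as [roll, pitch, yaw] about the fixed x, y, z axes, in that order (R = Rz(yaw) Ry(pitch) Rx(roll)).
In Python, from plant import readout, vision, close_job, r gives the robot as it stands.
- The arm moves only by the shell command python3 -m handwheel 'ROWS' [OPENING] [FORCE]. ROWS is JSON, a list that holds one entry, the list of rows, each a list of 4 numbers: the shift along the world's x, y, z in units of 40 mm (1.0 is 40 mm), then the turn about the world's z in units of 5 degrees (1.0 is 5 degrees). In form: [[[tx, ty, tz, roll], ...]]. A call has 1 to 8 rows; each row shifts and turns the pose as measured when the row begins; what a row does not reach is not made up. A row lasts 1/10 s, in which the tool goes at most 50 mm and 8.59 degrees, less where a joint would pass 70% of its speed; a pose out of reach is approached as far as the arm can. A call is refused whole if a number of a shift passes 1 or a number of a turn 1, either way. A call with a gripper value outside its range is refused whole. OPENING is the finger opening in mm, from 0 to 87.6, set as the call begins (- or left out, the last holds). The fingers move at their own pace and stop on an object; FORCE is the grip in N (left out, the last holds). Time passes only in rows, so rows that do not move let the fingers close. It gives the time, the measured TCP pose, the force and the opening at its end, in the units of the state.
- readout.get_state(): the state, without advancing time (a new reading comes with each control period).
- vision.capture(name): name is "scene" or "side" or "wrist"; returns the picture (384x512x3 uint8, blue, green, red); there is no depth.
- vision.get_calibration(name): a dict with "intrinsics" (3x3 intrinsics, pixels), "pose" (4x4, takes a point from camera to world coordinates). Camera axes: x right, y up, looking along -z (the intrinsics and any distortion apply to the point x, -y, -z); pixel columns grow to the right and rows downward; lengths in m; the calibration is good to about 2 mm. The wrist camera is an equidistant fisheye: a pixel r from the principal point sees the ray r / f radians off the axis. A picture is of the moment at which its call begins: read the wrist's pose just before it. get_calibration takes no time and is no camera call; for the wrist camera it gives the pose at the moment of the call.
- close_job(): hands the job in, once; it reports no verdict.
The state is a dict: "time_s": time; "joints": joint angles; "qd": joint speeds; "joint_torque": joint torques, N m; "tcp_pos": TCP position; "eef_rot": TCP orientation; "contact_force": force on the tool from outside, world axes, zero at the start; "moment": the same for the moment, N m; "gripper_width": finger opening in m.
Only numpy, scipy, OpenCV 4.12 (cv2) and the standard library are available. Lean on these libraries where they do the work, as an engineer would, in place of code of your own. Each camera call takes 0.05 s, during which the arm holds its last target.

TASK

Switch the output fully off, and leave it off while you turn the outer coarse ring of the level unit until its white pointer lug points straight at the red pin, without turning the small fine knob in its middle. Then switch the output fully on again. Leave the circuit board, the mouse and the screwdriver where they lie.

Things in the scene. Friction and masses are not known exactly. Their poses are not given: they have to be found in the camera images.
- level_unit: Level unit: a grey box fixed to the bench, 190 (x) by 210 (y) by 65 mm high with a black top panel, bearing a concentric double knob with an upright axis. Origin on the bench under the knob axis; z up; the box reaches from x = -80 to +110 mm and y = -105 to +105 mm in this frame. The fine knob's top (the highest point of the middle) is 100 mm above the bench; the panel is 65 mm above it.
- coarse (a joint): Angle (rad) of the outer coarse ring about the upright knob axis, growing anticlockwise seen from above; 0 = lug towards the level unit's +x; stops at -1.5 and +1.5. The ring is a grey disc of 76 mm diameter, from 65 to 77 mm above the bench, and carries the lug. It has drag of about 0.15 N m (some 3 N at the lug) and stays where it is left.
- lug (a point): Middle of the top face of the white pointer lug on the coarse ring, with a black line along it: 45 mm from the knob axis, 97 mm above the bench. Its x axis points radially outward, along the black line, z up. The lug is an upright block 22 mm long radially (34 to 56 mm from the axis), 10 mm wide across, reaching from the panel up to 97 mm above the bench; it stands 20 mm above the ring's top.
- fine (a joint): Angle (rad) of the inner fine knob, growing anticlockwise seen from above. It turns freely, apart from the ring, on the same axis, at the slightest rub.
- fine_mark (a point): Outer end of the yellow line on top of the black fine knob, 15 mm from the knob axis, 100 mm above the bench. The fine knob is 34 mm in diameter, from 78 to 100 mm above the bench.
- red_pin_top (a point): Top centre of the red preset pin, a fixed disc 14 mm in diameter, 4 mm high, on the panel (top 69 mm above the bench), 67 to 88 mm from the knob axis, to the left or right of the lug's start.
- blue_pin_top (a point): Top centre of the blue preset pin, like the red one, fixed on the other side of the lug; not the one wanted.
- switch_box: Output switch box: an aluminium box fixed to the bench, 120 (x) by 90 (y) by 48 mm high, with a yellow-balled toggle lever in the middle of its top. Origin on the bench under its centre, z up. A green dot lies at its +x end (on), a black dot at its -x end (off).
- output (a joint): Angle (rad) of the output lever about a level pivot 70 mm above the bench at the switch box's centre: 0 = leaning fully to the box's -x (off, at its stop), 1.0 = leaning fully to its +x (on, at its stop); upright at 0.5. It stays where it is left (0.06 N m of drag, about 1 N at the ball).
- output_tip (a point): Centre of the yellow ball at the lever's end, 26 mm in diameter, 55 mm from the pivot on a steel rod 10 mm thick. 118 mm above the bench at either stop (26 mm to either side of the box's centre), 125 mm when upright. Below it a dark block, 70 by 50 mm, rises to 73 mm above the bench and the pivot barrel to 83 mm.
- board: Loose green circuit board with orange and black connectors, 130 by 170 mm, 30 mm high, lying flat; origin under its centre. Leave it alone.
- mouse: Loose white computer mouse, 100 by 56 by 22 mm; origin under its centre. Leave it alone.
- screwdriver_grip (a point): Middle of the handle of a loose screwdriver lying on the bench. Leave it alone.

How it is judged (in metres and radians):
On the way, in this order (a step that is already met when the one before it is completed fails the run):
1. the output lever is thrown over to off (value of joint output below 0.2 rad), for 0.2 s.
2. with the output off, the coarse ring's lug points at the red pin (value of joint output below 0.2 rad and y of red_pin_top in the frame of lug between -0.006 and 0.006 m and x of red_pin_top in the frame of lug above 0 m), for 0.2 s.
At the end, for the whole second after the job is handed in: The output lever is on (over 0.85 rad), the line of the lug passes within 6 mm of the red pin's centre, the fine knob is within 2.5 mm at its mark (about 10 degrees) of its start, and the board, mouse and screwdriver are within 20 mm of where they lay (value of joint output above 0.85 rad and y of red_pin_top in the frame of lug between -0.006 and 0.006 m and x of red_pin_top in the frame of lug above 0 m and distance of fine_mark from where it was at the start of the episode below 0.0025 m and distance of each of board, mouse, screwdriver_grip from where it was at the start of the episode below 0.02 m); the robot touches nothing.
It fails at once if the fine knob is turned (its mark moves more than 2.5 mm) (distance of fine_mark from where it was at the start of the episode above 0.0025 m).
It fails at once if the circuit board, mouse or screwdriver is moved more than 20 mm (distance of any of board, mouse, screwdriver_grip from where it was at the start of the episode above 0.02 m).
It fails at once if the coarse ring is turned while the output is on (value of joint output above 0.6 rad and (velocity of joint coarse above 0.15 rad/s or velocity of joint coarse below -0.15 rad/s)).
It also fails if it takes over 58 s, if anything falls off the work surface, if the arm or the gripper's body presses on something with over 40 N, if the wrist force passes 120 N, or if a joint passes its speed limit or range.

## Working session

There is one attempt and no reset: what is moved stays moved. The work goes in short steps, Python scripts to look and compute and a shell command to move; the robot and the scene stay as the last step left them, time stands still between calls to the robot, and variables do not carry over. Pictures are saved under pics/ and viewed, and the job is handed in when it is done.

```bash
mkdir -p pics; ls; python3 - <<'E'
from plant import readout, vision, r
import cv2, numpy as np
print(readout.get_state()); print(r.grasp_offset)
for n in ["scene","side","wrist"]:
    c=vision.get_calibration(n); print(n,c)
    cv2.imwrite(f"pics/{n}0.png",vision.capture(n))
E
```

```text
pics
{'time_s': 0.0, 'joints': array([ 8.52041671e+01,  2.05914456e+01,  6.32763634e-01, -2.21064961e-02,
       -7.01349542e+01, -1.65076581e+01]), 'qd': array([-0.06633535,  0.0281141 , -0.06196569,  0.00086008,  0.12464964,
       -0.06856418]), 'joint_torque': array([-2.05123561e-04, -5.82707798e+01,  2.93053526e+01,  6.99675679e+00,
        6.88621847e-03, -1.91535955e-04]), 'tcp_pos': array([0.24505908, 0.62840836, 0.22560864]), 'eef_rot': array([   3.99610033,   89.90408466, -107.3149196 ]), 'contact_force': array([-0.03356562,  0.51916306, -0.20857499]), 'moment': array([0.00101269, 0.02558621, 0.00347739]), 'gripper_width': 0.08755452603906266}
0.0188
scene {'intrinsics': array([[409.22468264,   0.        , 250.44369636],
       [  0.        , 409.22468264, 191.47197904],
       [  0.        ,   0.        ,   1.        ]]), 'pose': array([[-0.36266655, -0.64451284,  0.67310933,  1.45254656],
       [ 0.93176699, -0.26382242,  0.24941533,  0.31508461],
       [ 0.01682995,  0.71763565,  0.69621535,  0.96291556],
       [ 0.        ,  0.        ,  0.        ,  1.        ]])}
s
[... 157 characters left out ...]
  1.        ]]), 'pose': array([[ 0.91856308,  0.30375654, -0.25293048,  0.28595763],
       [-0.39522713,  0.6959072 , -0.59959043, -0.82673714],
       [-0.00611337,  0.65072662,  0.75928749,  1.17095752],
       [ 0.        ,  0.        ,  0.        ,  1.        ]])}
wrist {'intrinsics': array([[297.31863964,   0.        , 260.47845175],
       [  0.        , 297.31863964, 194.99694449],
       [  0.        ,   0.        ,   1.        ]]), 'pose': array([[-0.36381762,  0.88914939,  0.27757901,  0.32039429],
       [-0.93146658, -0.34811747, -0.10575554,  0.59955093],
       [ 0.00259763, -0.2970313 ,  0.95486421,  0.3848769 ],
       [ 0.        ,  0.        ,  0.        ,  1.        ]])}
```

View pics/scene0.png

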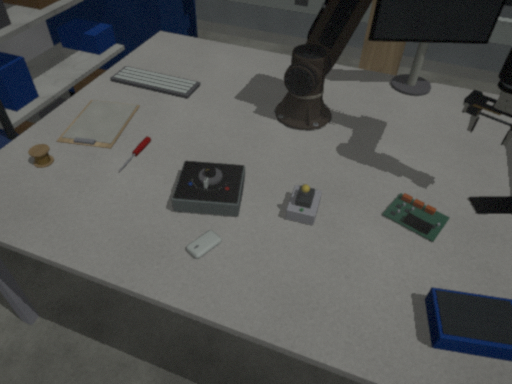

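View pics/side0.png

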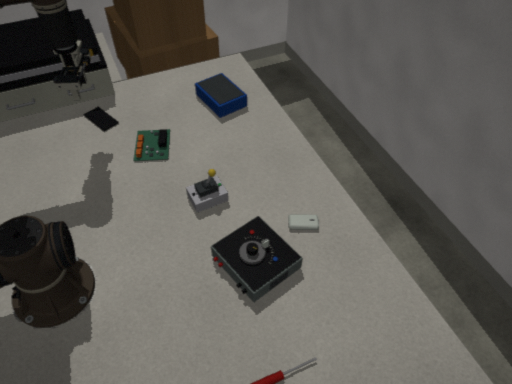

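View pics/wrist0.png

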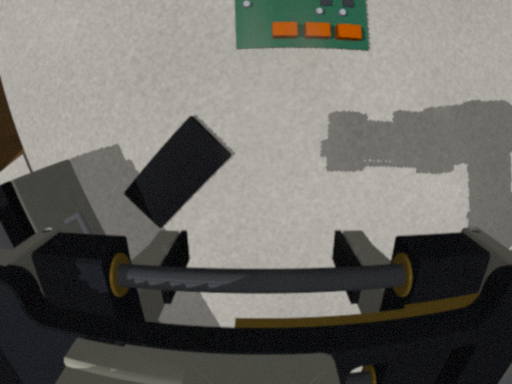

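```bash
python3 - <<'E'
import cv2
a=cv2.imread("pics/scene0.png"); b=cv2.imread("pics/side0.png")
cv2.imwrite("pics/sc_z.png",cv2.resize(a[150:230,160:330],None,fx=4.6,fy=4.6,interpolation=cv2.INTER_CUBIC))
cv2.imwrite("pics/sd_z.png",cv2.resize(b[160:300,180:325],None,fx=4.2,fy=4.2,interpolation=cv2.INTER_CUBIC))
E
cat > h.py <<'E'
import numpy as np
from plant import vision
def ray(n,u,v,cal=None):
    c=cal or vision.get_calibration(n); K=c["intrinsics"];P=c["pose"]
    x=(u-K[0,2])/K[0,0]; y=(v-K[1,2])/K[1,1]
    if n=="wrist":
        t=np.hypot(x,y); d=np.array([x/t*np.sin(t),-y/t*np.sin(t),-np.cos(t)])
    else: d=np.array([x,-y,-1])
    return P[:3,3],P[:3,:3]@d
def atz(n,u,v,z,cal=None):
    o,d=ray(n,u,v,cal); return o+d*(z-o[2])/d[2]
def proj(n,p,cal=None):
    c=cal or vision.get_calibration(n);K=c["intrinsics"];P=c["pose"]
    q=P[:3,:3].T@(np.array(p)-P[:3,3]); x,y,w=q[0],-q[1],-q[2]
    if n=="wrist":
        rr=np.hypot(x,y);t=np.arctan2(rr,w); x,y=x/rr*t,y/rr*t
    else: x,y=x/w,y/w
    return K[0,0]*x+K[0,2],K[1,1]*y+K[1,2]
E
```

```text
(no output)
```

View pics/sc_z.png

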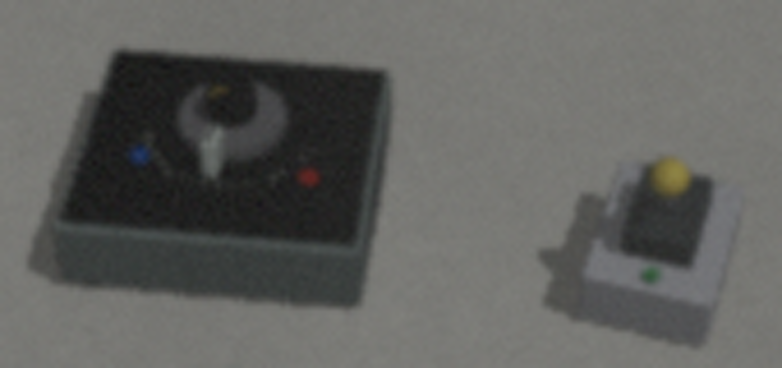

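View pics/sd_z.png

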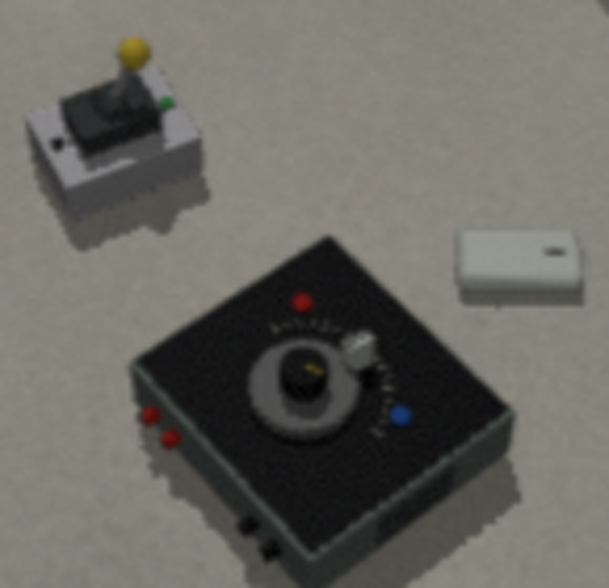

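```bash
python3 - <<'E'
from h import *
S=lambda U,V:((U+.5)/4.6-.5+160,(V+.5)/4.6-.5+150)
D=lambda U,V:((U+.5)/4.2-.5+180,(V+.5)/4.2-.5+160)
pts={"red":(S(308,177),D(302,301),.069),"blue":(S(140,155),D(400,414),.069),"lugtop":(S(212,134),D(358,343),.097),
"ball":(S(671,176),D(133,53),.118),"green":(S(651,274),D(166,102),.048),"black":(None,D(57,144),.048),
"finetop":(S(231,100),D(304,370),.1),"ring":(S(232,120),D(303,388),.077),"finemark":(S(211,93),D(320,372),.1),
"c1":(S(118,52),D(134,362),.065),"c2":(S(386,72),D(328,238),.065),"c3":(S(357,243),D(511,411),.065),"c4":(S(60,223),D(312,556),.065),
"bd_s":((416,215),(153,145),.01),"mouse":((203,244),(304,222),.02),"scrdr":((142,147),(267,380),.015),
"sw1":(S(595,278),D(66,190),.048),"sw2":(S(712,303),D(200,137),.048),"sw3":(S(742,183),D(149,66),.048),"sw4":(S(620,165),D(25,120),.048)}
for k,(s,d,z) in pts.items():
    a=atz("scene",*s,z) if s else None; b=atz("side",*d,z)
    print(k,None if a is None else a.round(4),b.round(4))
E
```

```text
red [ 0.6026 -0.0806  0.069 ] [ 0.6051 -0.0816  0.069 ]
blue [ 0.6265 -0.1972  0.069 ] [ 0.6291 -0.1989  0.069 ]
lugtop [ 0.6151 -0.1456  0.097 ] [ 0.6186 -0.1498  0.097 ]
ball [0.5586 0.1597 0.118 ] [0.5651 0.1603 0.118 ]
green [0.5818 0.1604 0.048 ] [0.5893 0.1626 0.048 ]
black None [0.4927 0.1548 0.048 ]
finetop [ 0.5815 -0.1471  0.1   ] [ 0.5739 -0.1575  0.1   ]
ring [ 0.5773 -0.1496  0.077 ] [ 0.5734 -0.1568  0.077 ]
finemark [ 0.5802 -0.163   0.1   ] [ 0.5834 -0.1634  0.1   ]
c1 [ 0.5294 -0.2659  0.065 ] [ 0.4739 -0.0805  0.065 ]
c2 [ 0.475  -0.0743  0.065 ] [ 0.6479 -0.0325  0.065 ]
c3 [ 0.6448 -0.0266  0.065 ] [ 0.703  -0.2255  0.065 ]
c4 [ 0.7027 -0.2182  0.065 ] [ 0.529  -0.2739  0.065 ]
bd_s [0.4317 0.5012 0.01  ] [0.4372 0.4895 0.01  ]
mouse [ 0.7983 -0.071   0.02  ] [ 0.792  -0.0826  0.02  ]
scrdr [ 0.4676 -0.4841  0.015 ] [ 0.4705 -0.4911  0.015 ]
sw1 [0.5995 0.1267 0.048 ] [0.4838 0.1062 0.048 ]
sw2 [0.592  0.2052 0.048 ] [0.6009 0.1158 0.048 ]
sw3 [0.4724 0.1953 0.048 ] [0.5907 0.2064 0.048 ]
sw4 [0.4873 0.1101 0.048 ] [0.477 0.19  0.048]
```

```bash
python3 -m handwheel '[[[0.65,-0.97,0,-1],[0.65,-0.97,0,-1],[0.65,-0.97,0,-1],[0.65,-0.97,0,-1],[0.65,-0.97,0,-1],[0.65,-0.97,0,-1],[0.65,-0.97,0,-1],[0.65,-0.97,0,-1]]]' 50; python3 -m handwheel '[[[0.65,-0.97,0,-1],[0.65,-0.97,0,-1],[0.65,-0.97,0,-1],[0.65,-0.97,0,-1],[0,0,0,0]]]'
cat >> h.py <<'E'
def st():
    from plant import readout
    from scipy.spatial.transform import Rotation as R
    s=readout.get_state(); M=R.from_euler("xyz",s["eef_rot"],degrees=True).as_matrix()
    print("t %.2f"%s["time_s"],"tcp",s["tcp_pos"].round(4),"jaw yaw %.1f"%np.degrees(np.arctan2(M[1,2],M[0,2])),"xdir",M[:,0].round(3),"F",s["contact_force"].round(1),"w %.4f"%s["gripper_width"],"q",s["joints"].round(1))
    return s
E
python3 - <<'E'
from h import *
import cv2
st(); 
for n in ["scene","side","wrist"]: cv2.imwrite(f"pics/{n}1.png",vision.capture(n))
E
```

```text
time_s: 0.95
tcp_pos: [0.4543, 0.3097, 0.222]
eef_rot: [13.3, 89.7, -139.0]
contact_force: [0.4, 0.7, 0.5]
gripper_width: 0.0501
time_s: 1.45
tcp_pos: [0.5626, 0.1429, 0.2217]
eef_rot: [17.3, 89.7, -156.3]
contact_force: [0.8, 0.2, -1.0]
gripper_width: 0.05
t 1.45 tcp [0.5626 0.1429 0.2217] jaw yaw -173.6 xdir [-0.006 -0.002 -1.   ] F [ 0.8  0.2 -1. ] w 0.0500 q [ 33.5  12.1 -11.7  -0.1 -66.5 -27. ]
```

View pics/wrist1.png

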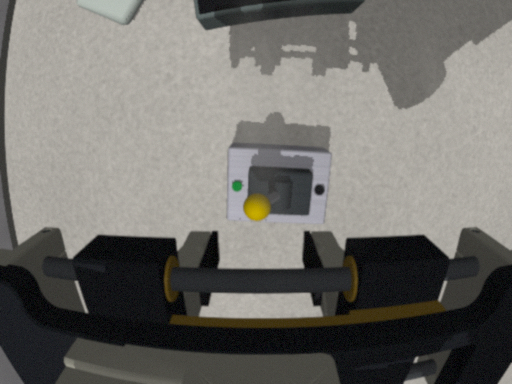

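View pics/side1.png

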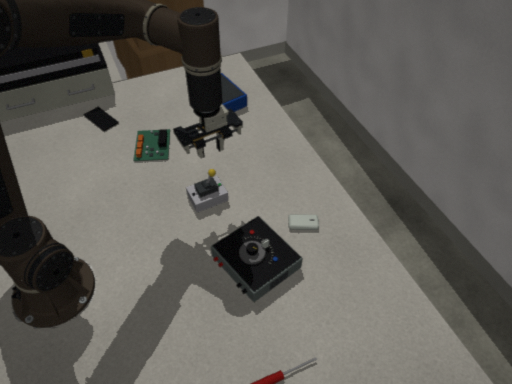

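```bash
python3 - <<'E'
from h import *
c=vision.get_calibration("wrist"); print(c["pose"].round(3))
for n,u,v,z in [("ball",257,207,.118),("green",237,185.5,.048),("black",319,189,.048),("sw1",231,146,.048),("sw2",330,151,.048),("sw3",325,222,.048),("sw4",228,219,.048)]:
    print(n,atz("wrist",u,v,z,c).round(4))
print(proj("wrist",[0.5626,.1429,.2217],c))
E
```

```text
[[-0.993  0.112  0.041  0.571]
 [-0.119 -0.949 -0.292  0.067]
 [ 0.007 -0.295  0.955  0.381]
 [ 0.     0.     0.     1.   ]]
ball [0.5618 0.1598 0.118 ]
green [0.5854 0.1609 0.048 ]
black [0.4891 0.1537 0.048 ]
sw1 [0.5968 0.1156 0.048 ]
sw2 [0.4837 0.1072 0.048 ]
sw3 [0.4739 0.1944 0.048 ]
sw4 [0.5923 0.2039 0.048 ]
(np.float64(258.20807354469326), np.float64(238.43902939139548))
```

```bash
python3 -m handwheel '[[[0,0.43,0,0],[0,0,-0.75,0],[0,0,-0.75,0],[0,0,-0.75,0],[0,0,-0.7,0],[0,0,0,0]]]'; python3 - <<'E'
from h import *
import cv2
st(); 
for n in ["wrist"]: cv2.imwrite(f"pics/{n}2.png",vision.capture(n))
E
```

```text
time_s: 2.2
tcp_pos: [0.5578, 0.1769, 0.1027]
eef_rot: [-92.1, 89.8, 95.6]
contact_force: [-0.7, -1.0, 0.5]
gripper_width: 0.05
t 2.20 tcp [0.5578 0.1769 0.1027] jaw yaw -172.3 xdir [-0.     0.003 -1.   ] F [-0.7 -1.   0.5] w 0.0500 q [ 36.6  18.4 -20.1  -0.2 -51.5 -28.8]
```

View pics/wrist2.png

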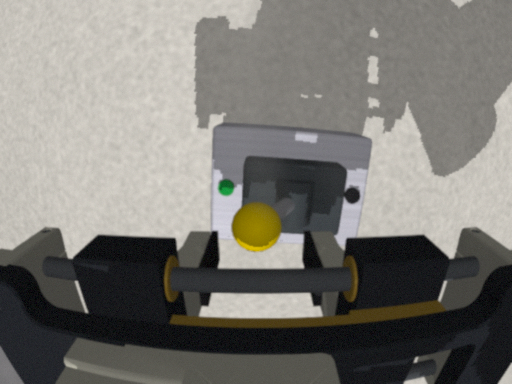

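```bash
python3 - <<'E'
from h import *
st()
E
python3 -m handwheel '[[[0.1,-0.4,0,0],[0,0,0,0],[0,0,0,0]]]'; python3 - <<'E'
from h import *
import cv2
s=st(); c=vision.get_calibration("wrist")
print(atz("wrist",256,226,.118,c)) 
im=vision.capture("wrist");cv2.imwrite(f"pics/wrist3.png",im)
m=cv2.inRange(cv2.cvtColor(im,cv2.COLOR_BGR2HSV),(20,150,60),(35,255,255)); 
n,l,ss,ce=cv2.connectedComponentsWithStats(m)
for i in range(1,n):
    if ss[i,4]>60: print(ss[i],ce[i],atz("wrist",*ce[i],.118,c))
cv2.imwrite("pics/scene3.png",cv2.resize(vision.capture("scene")[130:230,250:370],None,fx=5,fy=5))
E
```

```text
t 2.25 tcp [0.5591 0.1774 0.1049] jaw yaw -172.2 xdir [ 0.002  0.004 -1.   ] F [0.2 1.2 0.7] w 0.0502 q [ 36.6  18.3 -19.9  -0.1 -51.6 -28.8]
time_s: 2.55
tcp_pos: [0.5651, 0.1642, 0.1095]
eef_rot: [-149.9, 89.4, 38.2]
contact_force: [-0.1, -0.2, 0.3]
gripper_width: 0.0502
t 2.55 tcp [0.5651 0.1642 0.1095] jaw yaw -171.9 xdir [ 0.008  0.006 -1.   ] F [-0.1 -0.2  0.3] w 0.0502 q [ 35.2  18.  -19.7  -0.  -51.8 -27.1]
[0.56982697 0.14876579 0.118     ]
[ 245  222   45   45 1584] [266.37689394 244.        ] [0.56253741 0.15894835 0.118     ]
[164 257  13  44 263] [168.45627376 278.91634981] [0.61904195 0.19322495 0.118     ]
[345 257  13  45 265] [352.46415094 279.39622642] [0.50565452 0.17700085 0.118     ]
[ 170  301  275   27 2371] [320.73977225 317.24167018] [0.5185513  0.20901986 0.118     ]
```

View pics/scene3.png

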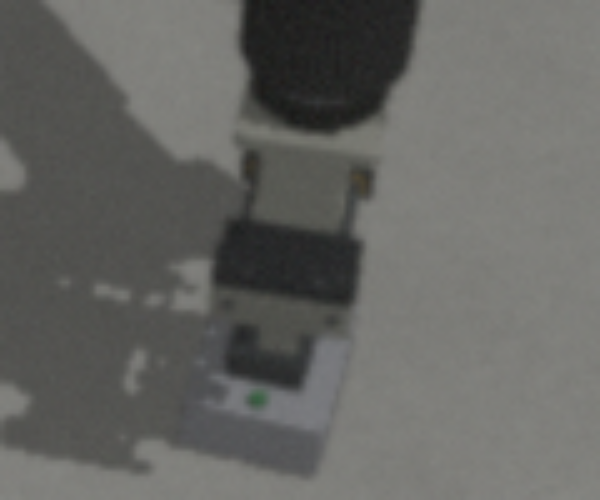

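View pics/wrist3.png

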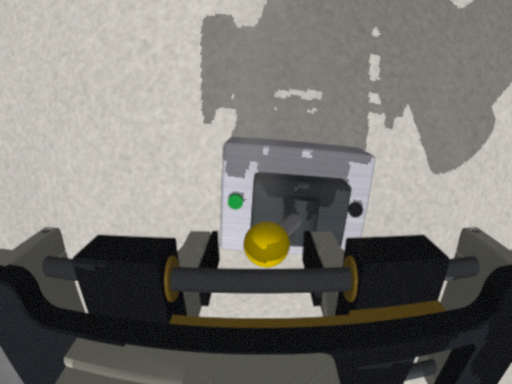

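```bash
python3 -m handwheel '[[[-0.35,-0.1,-0.1,0],[-0.35,-0.05,-0.05,0],[-0.35,-0.03,0,0],[-0.35,-0.03,0,0],[-0.3,-0.03,0,0]]]'; python3 - <<'E'
from h import *
import cv2
s=st(); c=vision.get_calibration("wrist")
im=vision.capture("wrist");cv2.imwrite(f"pics/wrist4.png",im)
m=cv2.inRange(cv2.cvtColor(im,cv2.COLOR_BGR2HSV),(20,150,60),(35,255,255)); 
n,l,ss,ce=cv2.connectedComponentsWithStats(m)
for i in range(1,n):
    if ss[i,4]>600: print(ss[i],ce[i],atz("wrist",*ce[i],.118,c))
E
```

```text
time_s: 3.15
tcp_pos: [0.4993, 0.1564, 0.1073]
eef_rot: [-155.7, 88.8, 32.4]
contact_force: [1.2, -0.1, -2.3]
gripper_width: 0.05
t 3.15 tcp [0.4993 0.1564 0.1073] jaw yaw -172.0 xdir [ 0.017  0.011 -1.   ] F [ 1.2 -0.1 -2.3] w 0.0500 q [ 39.   12.1 -28.5   0.2 -48.1 -31.1]
[ 215  226   46   44 1606] [237.74595268 248.05790785] [0.51231072 0.15485885 0.118     ]
[ 170  301  275   26 2358] [320.0322307  317.26929601] [0.45406359 0.19910696 0.118     ]
```

View pics/wrist4.png

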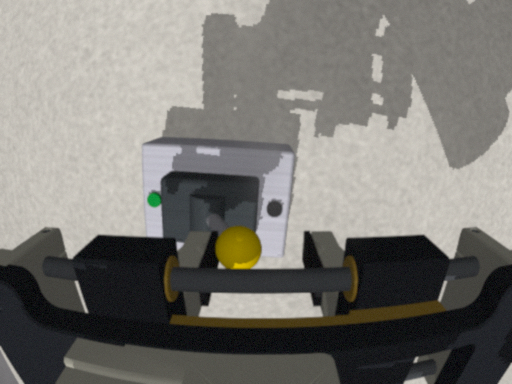

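```bash
python3 -m handwheel '[[[-0.2,0,0,0],[-0.1,0,0,0]]]'; python3 - <<'E'
from h import *
import cv2
s=st(); c=vision.get_calibration("wrist")
im=vision.capture("wrist");cv2.imwrite(f"pics/wrist5.png",im)
m=cv2.inRange(cv2.cvtColor(im,cv2.COLOR_BGR2HSV),(20,150,60),(35,255,255)); 
n,l,ss,ce=cv2.connectedComponentsWithStats(m)
for i in range(1,n):
    if ss[i,4]>600: print(ss[i],ce[i],atz("wrist",*ce[i],.118,c))
E
```

```text
time_s: 3.4
tcp_pos: [0.4981, 0.1613, 0.1116]
eef_rot: [-162.0, 87.3, 26.3]
contact_force: [18.6, -1.6, -10.2]
gripper_width: 0.0501
t 3.40 tcp [0.4981 0.1613 0.1116] jaw yaw -171.7 xdir [ 0.043  0.021 -0.999] F [ 18.6  -1.6 -10.2] w 0.0501 q [ 39.9  11.  -29.7   0.9 -46.6 -32.2]
[ 215  215   45   44 1561] [237.12235746 236.29340167] [0.51230975 0.15483722 0.118     ]
[ 171  301  273   26 2375] [319.99242105 317.26947368] [0.45118512 0.20677929 0.118     ]
```

```bash
python3 -m handwheel '[[[0.25,0,0,0],[0,0,0.9,0],[0,0,0.9,0],[0,0,0.5,-1],[0.3,-0.9,0,-1],[0.3,-0.9,0,-1],[0.3,-0.9,0,-1],[0.3,-0.9,0,-1]]]' ; python3 -m handwheel '[[[0.3,-0.9,0,-1],[0.3,-0.9,0,-1],[0.3,-0.9,0,-1],[0.3,-0.9,0,-1],[0,0,0,-1],[0,0,0,-1],[0,0,0,-1],[0,0,0,-1]]]' 30;python3 -m handwheel '[[[0,0,0,-1],[0,0,0,-1],[0,0,0,-1],[0,0,0,-1]]]';  python3 - <<'E'
from h import *
import cv2
s=st(); 
for n in ["wrist","side"]: cv2.imwrite(f"pics/{n}6.png",vision.capture(n))
E
```

```text
time_s: 4.25
tcp_pos: [0.5506, 0.0156, 0.2067]
eef_rot: [-159.9, 87.7, 3.1]
contact_force: [0.2, 0.8, 0.1]
gripper_width: 0.0502
time_s: 5.05
tcp_pos: [0.5924, -0.1392, 0.2022]
eef_rot: [-172.2, 88.6, -51.3]
contact_force: [-0.2, 0.2, 0.5]
gripper_width: 0.0298
time_s: 5.45
tcp_pos: [0.588, -0.1386, 0.1999]
eef_rot: [167.1, 88.8, -93.0]
contact_force: [-1.2, 0.2, 0.9]
gripper_width: 0.03
t 5.45 tcp [ 0.588  -0.1386  0.1999] jaw yaw 99.9 xdir [-0.001 -0.021 -1.   ] F [-1.2  0.2  0.9] w 0.0300 q [  6.   14.9 -11.6   1.3 -63.8 -86.7]
```

View pics/wrist6.png

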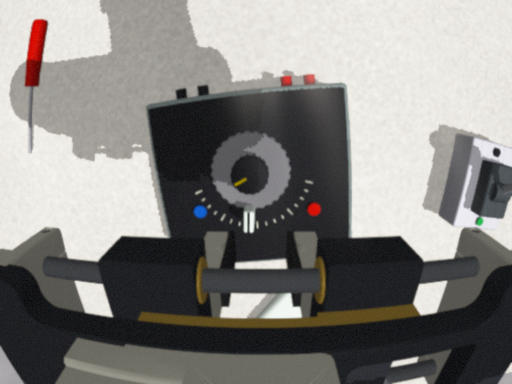

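View pics/side6.png

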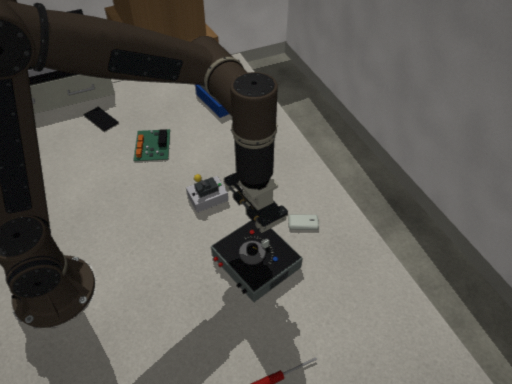

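```bash
python3 - <<'E'
import cv2
a=cv2.imread("pics/wrist6.png")
cv2.imwrite("pics/w6z.png",cv2.resize(a[120:245,180:340],None,fx=5,fy=5,interpolation=cv2.INTER_CUBIC))
E
```

```text
(no output)
```

View pics/w6z.png

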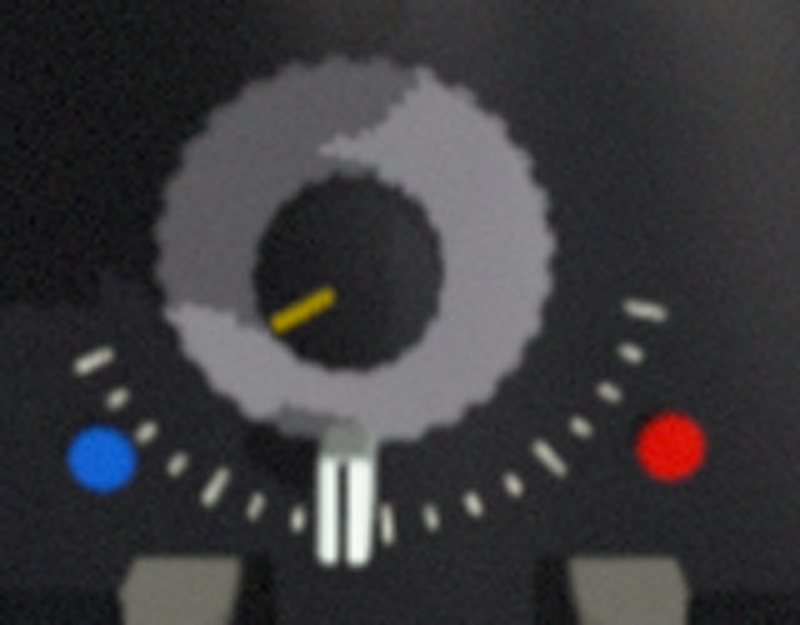

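```bash
python3 - <<'E'
from h import *
st(); c=vision.get_calibration("wrist")
Z=lambda U,V:((U+.5)/5-.5+180,(V+.5)/5-.5+120)
P={k:atz("wrist",*Z(*p),z,c) for k,p,z in [("ring",(355,250),.077),("fine",(349,272),.1),("lugin",(345,460),.097),("lugout",(345,564),.097),("red",(671,446),.069),("blue",(102,459),.069),("mark",(278,325),.1)]}
for k in P: print(k,P[k].round(4))
A=(P["ring"]+P["fine"])/2
for k in P: d=(P[k]-A)[:2]; print(k,np.hypot(*d).round(4),np.degrees(np.arctan2(d[1],d[0])).round(1))
E
```

```text
t 5.55 tcp [ 0.5882 -0.1386  0.1999] jaw yaw 100.1 xdir [-0.001 -0.021 -1.   ] F [-0.2  0.4  1.2] w 0.0301 q [  6.   14.9 -11.6   1.3 -63.7 -86.5]
ring [ 0.5713 -0.154   0.077 ]
fine [ 0.5704 -0.154   0.1   ]
lugin [ 0.607  -0.1488  0.097 ]
lugout [ 0.6281 -0.1454  0.097 ]
red [ 0.6021 -0.0824  0.069 ]
blue [ 0.6268 -0.1996  0.069 ]
mark [ 0.5824 -0.1651  0.1   ]
ring 0.0004 -0.1
fine 0.0004 179.9
lugin 0.0365 8.1
lugout 0.0579 8.5
red 0.0781 66.4
blue 0.0722 -39.2
mark 0.016 -43.8
```

```bash
python3 -m handwheel '[[[0.8,-0.2,0,-0.3],[0,0,-0.75,0],[0,0,-0.75,0],[0,0,-0.4,0]]]';  python3 - <<'E'
from h import *
import cv2
s=st(); 
for n in ["wrist"]: cv2.imwrite(f"pics/{n}7.png",vision.capture(n))
E
```

```text
time_s: 5.95
tcp_pos: [0.6214, -0.1463, 0.1247]
eef_rot: [177.5, 88.8, -83.2]
contact_force: [0.0, 0.3, -0.6]
gripper_width: 0.0299
t 5.95 tcp [ 0.6214 -0.1463  0.1247] jaw yaw 99.2 xdir [ 0.002 -0.02  -1.   ] F [ 0.   0.3 -0.6] w 0.0299 q [  5.   21.4 -12.7   1.4 -55.8 -86.5]
```

View pics/wrist7.png

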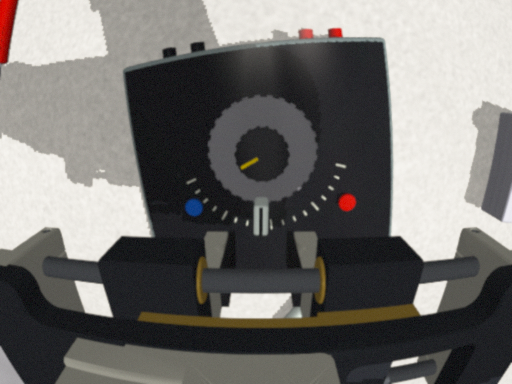

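```bash
python3 -m handwheel '[[[0,0,-0.5,0],[0,0,-0.42,0]]]';  python3 - <<'E'
from h import *
import cv2
s=st(); c=vision.get_calibration("wrist")
im=vision.capture("wrist"); cv2.imwrite(f"pics/wrist8.png",im)
im=vision.capture("scene"); cv2.imwrite(f"pics/scene8.png",cv2.resize(im[130:220,160:270],None,fx=6,fy=6))
E
```

```text
time_s: 6.2
tcp_pos: [0.6202, -0.146, 0.0861]
eef_rot: [169.7, 88.8, -90.8]
contact_force: [0.0, 0.3, -0.2]
gripper_width: 0.0298
t 6.20 tcp [ 0.6202 -0.146   0.0861] jaw yaw 99.5 xdir [-0.   -0.02 -1.  ] F [ 0.   0.3 -0.2] w 0.0298 q [  5.   23.6 -15.1   1.5 -51.4 -86.4]
```

View pics/wrist8.png

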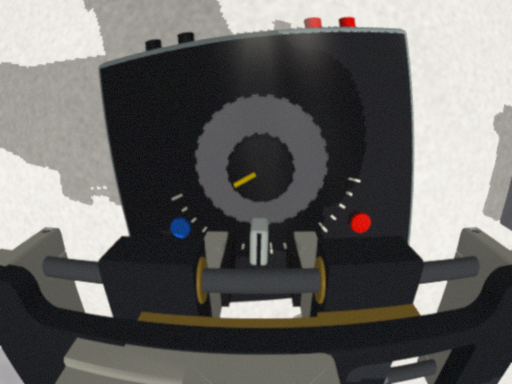

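View pics/scene8.png

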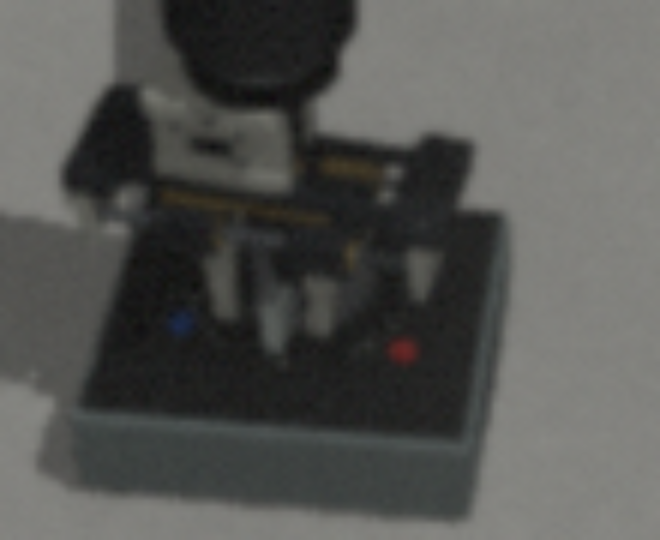

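```bash
python3 -m handwheel '[[[0,0,0,0],[-0.02,0.10,0,1],[-0.03,0.10,0,1],[-0.04,0.10,0,1],[-0.05,0.09,0,1]]]' 14 20;  python3 - <<'E'
from h import *
import cv2
s=st(); c=vision.get_calibration("wrist")
im=vision.capture("wrist"); cv2.imwrite(f"pics/wrist9.png",im)
d=s["tcp_pos"][:2]-[.5725,-.154]; print(np.hypot(*d),np.degrees(np.arctan2(d[1],d[0])))
E
```

```text
time_s: 6.8
tcp_pos: [0.6159, -0.1318, 0.0911]
eef_rot: [172.6, 88.6, -66.9]
contact_force: [0.9, -3.1, -1.9]
gripper_width: 0.0142
t 6.80 tcp [ 0.6159 -0.1318  0.0911] jaw yaw 120.4 xdir [ 0.009 -0.022 -1.   ] F [ 0.9 -3.1 -1.9] w 0.0142 q [  6.5  22.4 -16.3   1.7 -50.9 -67.1]
0.048735031510327924 27.0537878019154
```

View pics/wrist9.png

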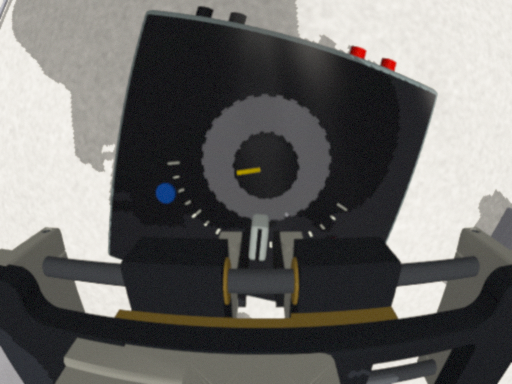

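```bash
python3 -m handwheel '[[[-0.05,0.09,-0.06,0.9],[-0.06,0.09,-0.06,1],[-0.07,0.08,-0.06,1],[-0.07,0.08,-0.06,1]]]';  python3 - <<'E'
from h import *
import cv2
s=st(); c=vision.get_calibration("wrist")
im=vision.capture("wrist"); cv2.imwrite(f"pics/wrist10.png",im)
d=s["tcp_pos"][:2]-[.5725,-.154]; print(np.hypot(*d),np.degrees(np.arctan2(d[1],d[0])))
E
```

```text
time_s: 7.25
tcp_pos: [0.61, -0.1197, 0.0893]
eef_rot: [-174.7, 88.1, -34.0]
contact_force: [1.4, -2.8, 1.4]
gripper_width: 0.0138
t 7.25 tcp [ 0.61   -0.1197  0.0893] jaw yaw 140.7 xdir [ 0.027 -0.018 -0.999] F [ 1.4 -2.8  1.4] w 0.0138 q [  7.7  21.4 -18.3   1.6 -48.9 -48. ]
0.05080782100629521 42.50034957296115
```

View pics/wrist10.png

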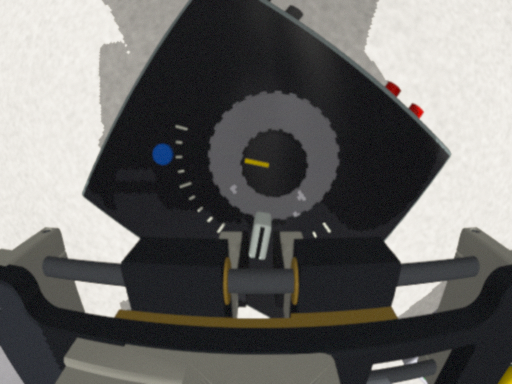

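```bash
python3 -m handwheel '[[[-0.09,0.09,-0.06,0.2],[-0.10,0.08,-0.06,0.4],[-0.10,0.06,-0.06,0.6],[-0.11,0.05,-0.06,0.8]]]';  python3 - <<'E'
from h import *
import cv2
s=st(); c=vision.get_calibration("wrist")
im=vision.capture("wrist"); cv2.imwrite(f"pics/wrist11.png",im)
d=s["tcp_pos"][:2]-[.5725,-.154]; print(np.hypot(*d),np.degrees(np.arctan2(d[1],d[0])))
E
```

```text
time_s: 7.7
tcp_pos: [0.5981, -0.1077, 0.0842]
eef_rot: [-167.4, 87.5, -16.3]
contact_force: [3.8, -2.1, 3.0]
gripper_width: 0.0141
t 7.70 tcp [ 0.5981 -0.1077  0.0842] jaw yaw 151.1 xdir [ 0.041 -0.012 -0.999] F [ 3.8 -2.1  3. ] w 0.0141 q [  8.9  20.2 -21.    1.4 -46.6 -38.7]
0.05291579901574327 61.034793879645754
```

View pics/wrist11.png

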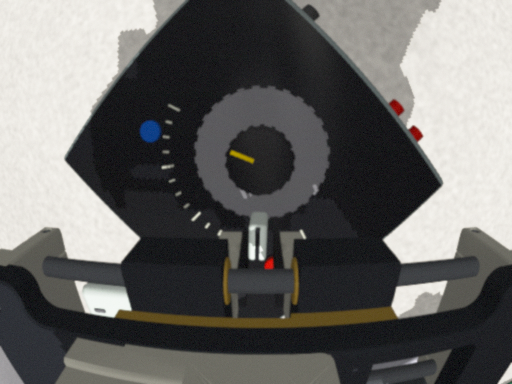

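```bash
python3 - <<'E'
import cv2
a=cv2.imread("pics/wrist11.png")
cv2.imwrite("pics/w11z.png",cv2.resize(a[80:290,180:345],None,fx=2.8*1.0,fy=2.8,interpolation=cv2.INTER_CUBIC))
cv2.imwrite("pics/w11y.png",cv2.resize(a[200:290,215:310],None,fx=6,fy=6,interpolation=cv2.INTER_CUBIC))
E
```

```text
(no output)
```

View pics/w11y.png

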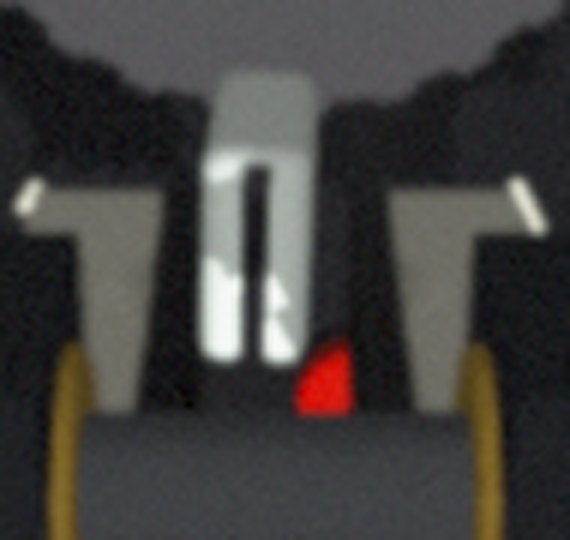

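View pics/w11z.png

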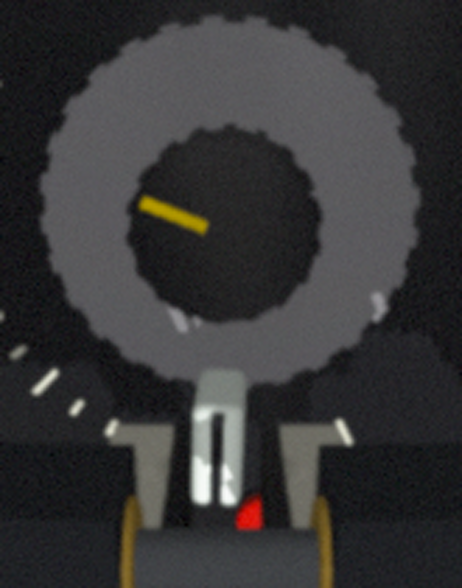

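```bash
python3 - <<'E'
from h import *
st(); c=vision.get_calibration("wrist")
Z=lambda U,V:((U+.5)/2.8-.5+180,(V+.5)/2.8-.5+80)
Y=lambda U,V:((U+.5)/6-.5+215,(V+.5)/6-.5+200)
P={k:atz("wrist",*p,z,c) for k,p,z in [("ring",Z(230,200),.077),("fine",Z(224,225),.1),("lugin",Y(259,155),.097),("lugout",Y(251,361),.097),("mark",Z(142,203),.1)]}
for k in P: print(k,P[k].round(4))
A=(P["ring"]+P["fine"])/2
for k in P: d=(P[k]-A)[:2]; print(k,np.hypot(*d).round(4),np.degrees(np.arctan2(d[1],d[0])).round(1))
d=P["lugout"]-P["lugin"]; print(np.degrees(np.arctan2(d[1],d[0])))
print(proj("wrist",[.6021,-.0824,.069],c))
E
```

```text
t 7.75 tcp [ 0.5974 -0.1074  0.0839] jaw yaw 151.4 xdir [ 0.041 -0.012 -0.999] F [ 2.5 -0.   1. ] w 0.0140 q [  8.9  20.2 -21.1   1.4 -46.6 -38.4]
ring [ 0.5708 -0.1554  0.077 ]
fine [ 0.5713 -0.1549  0.1   ]
lugin [ 0.5896 -0.124   0.097 ]
lugout [ 0.6004 -0.1059  0.097 ]
mark [ 0.582  -0.1651  0.1   ]
ring 0.0003 -135.7
fine 0.0003 44.3
lugin 0.0362 59.3
lugout 0.0574 59.2
mark 0.0148 -42.4
59.11962654295849
(np.float64(273.2486646378377), np.float64(266.4869417783464))
```

```bash
python3 -m handwheel '[[[-0.09,0.03,-0.02,0.6],[-0.08,0.03,-0.02,0.5]]]';  python3 - <<'E'
from h import *
import cv2
s=st(); c=vision.get_calibration("wrist"); np.save("c12.npy",c["pose"])
a=vision.capture("wrist"); cv2.imwrite(f"pics/wrist12.png",a)
cv2.imwrite("pics/w12y.png",cv2.resize(a[200:290,215:310],None,fx=6,fy=6,interpolation=cv2.INTER_CUBIC))
print(proj("wrist",[.6021,-.0824,.069],c))
E
```

```text
time_s: 7.95
tcp_pos: [0.5921, -0.1045, 0.0835]
eef_rot: [-166.2, 87.4, -9.3]
contact_force: [2.1, -2.4, 1.9]
gripper_width: 0.0138
t 7.95 tcp [ 0.5921 -0.1045  0.0835] jaw yaw 156.9 xdir [ 0.045 -0.007 -0.999] F [ 2.1 -2.4  1.9] w 0.0138 q [  9.1  19.6 -21.9   1.2 -46.  -33. ]
(np.float64(260.87190827701477), np.float64(266.5571453108216))
```

View pics/w12y.png

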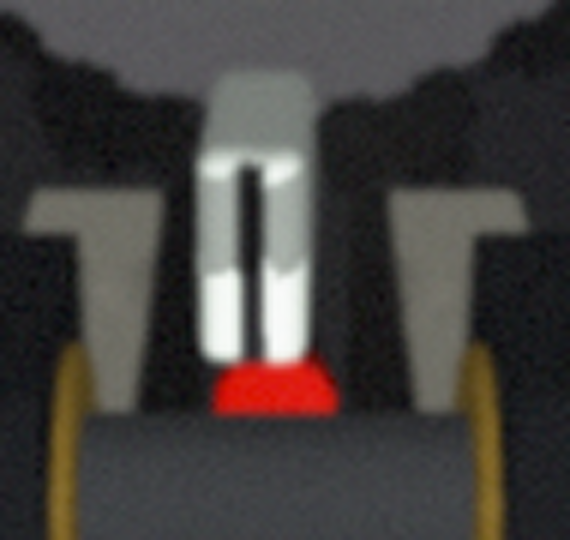

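```bash
python3 - <<'E'
from h import *
c=vision.get_calibration("wrist"); c["pose"]=np.load("c12.npy")
Y=lambda U,V:((U+.5)/6-.5+215,(V+.5)/6-.5+200)
a=atz("wrist",*Y(256,156),.097,c);b=atz("wrist",*Y(256,361),.097,c)
for r_ in [np.array([.6021,-.0824,.069]),atz("wrist",*Y(276,410),.069,c)]:
  print(r_)
  for A in ([.571,-.1545],[.5725,-.154]):
    m=(a+b)[:2]/2; d=m-A; d/=np.hypot(*d); v=r_[:2]-m; print(np.degrees(np.arctan2(d[1],d[0])),"y",d[0]*v[1]-d[1]*v[0])
d=(b-a)[:2]; d/=np.hypot(*d);print(np.degrees(np.arctan2(d[1],d[0])),d[0]*v[1]-d[1]*v[0],a,b)
E
```

```text
[ 0.6021 -0.0824  0.069 ]
65.52325709963026 y 0.0015677208752088619
66.98883052958182 y 0.0007445081766626147
[ 0.60271006 -0.08146726  0.069     ]
65.52325709963026 y 0.001398944357650268
66.98883052958182 y 0.0005476100773264287
66.63717789977056 0.0007519346007055418 [ 0.58603428 -0.12196759  0.097     ] [ 0.59436468 -0.10268286  0.097     ]
```

```bash
python3 -m handwheel '[[[-0.01,0.01,0,0],[0,0,0,0],[0,0,0.3,0],[0,0,0.6,0],[0,0,0.8,0],[0,0,0.8,0],[0,0,0.3,0]]]' 34;  python3 - <<'E'
from h import *
import cv2
s=st(); c=vision.get_calibration("wrist"); np.save("c13.npy",c["pose"])
a=vision.capture("wrist"); cv2.imwrite(f"pics/wrist13.png",a)
cv2.imwrite("pics/side13.png",cv2.resize(vision.capture("side")[160:300,180:325],None,fx=4.2,fy=4.2,interpolation=cv2.INTER_CUBIC))
E
```

```text
time_s: 8.7
tcp_pos: [0.5857, -0.1034, 0.1977]
eef_rot: [-168.9, 88.1, -12.5]
contact_force: [0.4, 0.3, 0.6]
gripper_width: 0.0339
t 8.70 tcp [ 0.5857 -0.1034  0.1977] jaw yaw 156.4 xdir [ 0.032 -0.007 -0.999] F [0.4 0.3 0.6] w 0.0339 q [  9.3  13.1 -14.1   0.8 -61.1 -33.2]
```

View pics/wrist13.png

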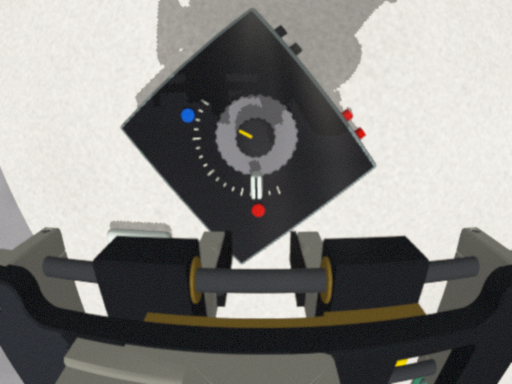

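View pics/side13.png

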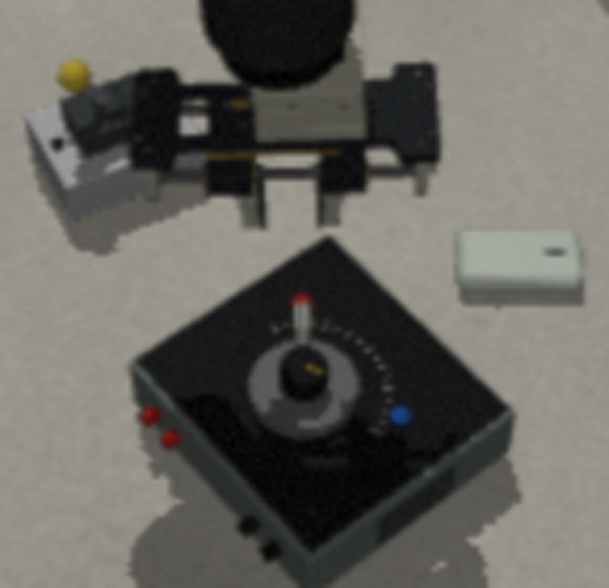

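```bash
python3 - <<'E'
import cv2
a=cv2.imread("pics/wrist13.png")
cv2.imwrite("pics/w13y.png",cv2.resize(a[90:225,190:320],None,fx=4.4,fy=4.4,interpolation=cv2.INTER_CUBIC))
E
```

```text
(no output)
```

View pics/w13y.png

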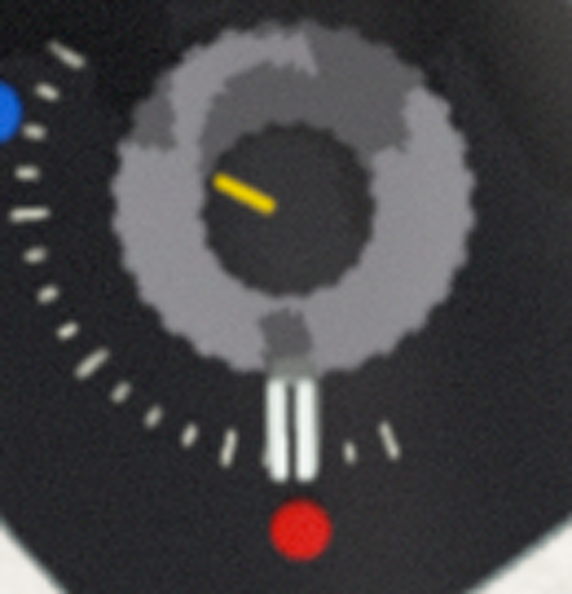

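```bash
python3 - <<'E'
from h import *
c=vision.get_calibration("wrist"); c["pose"]=np.load("c13.npy")
Y=lambda U,V:((U+.5)/4.4-.5+190,(V+.5)/4.4-.5+90)
g=lambda U,V,z: atz("wrist",*Y(U,V),z,c)
ring=g(294,196,.077);fine=g(288,210,.1);m=g(292,429,.097);a=g(291,379,.097);b=g(293,481,.097);red=g(301,530,.069);mk=g(217,180,.1)
print(ring,fine,m,red,mk)
for A in (ring,fine,np.array([.5725,-.154])):
    d=m[:2]-A[:2]; rr=np.hypot(*d); d/=rr; v=(red-m)[:2]; print(rr,np.degrees(np.arctan2(d[1],d[0])),d@v,d[0]*v[1]-d[1]*v[0])
d=(b-a)[:2]; d/=np.hypot(*d); print(np.degrees(np.arctan2(d[1],d[0])),d[0]*v[1]-d[1]*v[0])
E
```

```text
[ 0.57167224 -0.15491408  0.077     ] [ 0.57197814 -0.15457458  0.1       ] [ 0.58977884 -0.11256371  0.097     ] [ 0.6022251  -0.08236488  0.069     ] [ 0.58234062 -0.16563954  0.1       ]
0.04605869457904918 66.851216738913 0.03266030503794714 0.0004275890503433917
0.045626512354969645 67.03683216277614 0.032661518868170564 0.00032178065800626474
0.04489459473076387 67.36397820022475 0.03266282374710394 0.00013528648621160579
67.25866098229933 0.00019532481231355862
```

```bash
python3 -m handwheel '[[[-0.26,0.9,0,0.8],[-0.26,0.9,0,1],[-0.26,0.9,0,1],[-0.26,0.9,0,1],[-0.26,0.9,0,1],[-0.26,0.9,0,1],[-0.2,0.7,0,0],[0,0,0,0]]]' 50;  python3 - <<'E'
from h import *
import cv2
s=st(); c=vision.get_calibration("wrist")
im=vision.capture("wrist");cv2.imwrite(f"pics/wrist14.png",im)
m=cv2.inRange(cv2.cvtColor(im,cv2.COLOR_BGR2HSV),(20,150,60),(35,255,255)); 
n,l,ss,ce=cv2.connectedComponentsWithStats(m)
for i in range(1,n):
    if ss[i,4]>200: print(ss[i],ce[i],atz("wrist",*ce[i],.118,c))
E
```

```text
time_s: 9.6
tcp_pos: [0.5073, 0.1469, 0.1934]
eef_rot: [-168.8, 88.6, 17.3]
contact_force: [0.1, -0.5, 0.4]
gripper_width: 0.05
t 9.60 tcp [0.5073 0.1469 0.1934] jaw yaw -174.0 xdir [ 0.023  0.007 -1.   ] F [ 0.1 -0.5  0.4] w 0.0500 q [ 37.8   7.3 -21.8   0.6 -59.6 -32. ]
[241 198  30  29 671] [255.60357675 211.90014903] [0.51238509 0.15497879 0.118     ]
[ 171  301  273   26 2151] [320.35471874 317.20595072] [0.43500687 0.26356338 0.118     ]
```

View pics/wrist14.png

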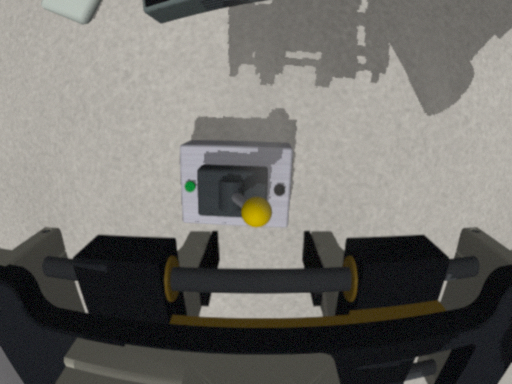

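```bash
python3 -m handwheel '[[[0.1,0.15,0,0],[0,0,-0.7,0],[0,0,-0.7,0],[0,0,-0.7,0],[0,0,-0.2,0]]]';  python3 - <<'E'
from h import *
import cv2
s=st(); c=vision.get_calibration("wrist")
im=vision.capture("wrist");cv2.imwrite(f"pics/wrist15.png",im)
m=cv2.inRange(cv2.cvtColor(im,cv2.COLOR_BGR2HSV),(20,150,60),(35,255,255)); 
n,l,ss,ce=cv2.connectedComponentsWithStats(m)
for i in range(1,n):
    if ss[i,4]>600: print(ss[i],ce[i],atz("wrist",*ce[i],.118,c))
E
```

```text
time_s: 10.15
tcp_pos: [0.5138, 0.1502, 0.0995]
eef_rot: [-168.2, 88.5, 17.5]
contact_force: [-0.9, -0.2, 0.3]
gripper_width: 0.0499
t 10.15 tcp [0.5138 0.1502 0.0995] jaw yaw -174.3 xdir [ 0.024  0.008 -1.   ] F [-0.9 -0.2  0.3] w 0.0499 q [ 37.7  13.6 -28.    0.7 -47.  -32.4]
[240 245  45  25 840] [261.90714286 258.53928571] [0.51282437 0.14901667 0.118     ]
[ 170  301  274   27 2397] [320.30788486 317.31038798] [0.47274948 0.18790044 0.118     ]
```

View pics/wrist15.png

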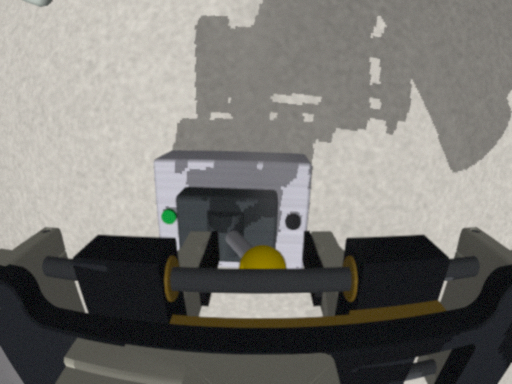

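```bash
python3 -m handwheel '[[[0.32,0.06,0,0],[0.32,0.05,0,0],[0.32,0.05,0,0],[0.32,0.05,0,0],[0.22,0.03,0,0]]]';  python3 - <<'E'
from h import *
import cv2
s=st(); c=vision.get_calibration("wrist")
im=vision.capture("wrist");cv2.imwrite(f"pics/wrist16.png",im)
m=cv2.inRange(cv2.cvtColor(im,cv2.COLOR_BGR2HSV),(20,150,60),(35,255,255)); 
n,l,ss,ce=cv2.connectedComponentsWithStats(m)
for i in range(1,n):
    if ss[i,4]>600: print(ss[i],ce[i],atz("wrist",*ce[i],.118,c))
E
```

```text
time_s: 10.7
tcp_pos: [0.578, 0.1588, 0.1034]
eef_rot: [-169.7, 88.7, 15.9]
contact_force: [-33.4, 5.3, 16.5]
gripper_width: 0.0501
t 10.70 tcp [0.578  0.1588 0.1034] jaw yaw -174.4 xdir [ 0.022  0.006 -1.   ] F [-33.4   5.3  16.5] w 0.0501 q [ 34.3  18.9 -19.6   0.5 -50.3 -29. ]
[ 262  236   46   34 1280] [284.5921875  254.08828125] [0.56481777 0.1557345  0.118     ]
[ 171  301  274   27 2387] [320.41013825 317.2764977 ] [0.53577359 0.19990267 0.118     ]
```

View pics/wrist16.png

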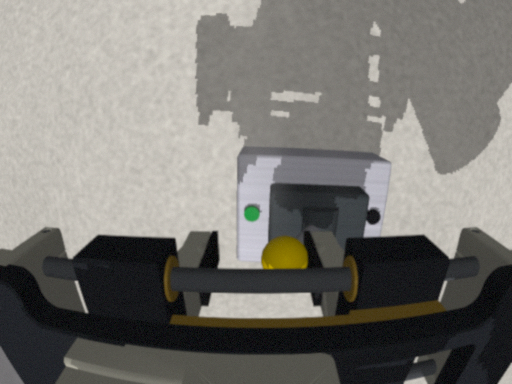

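At the on stop (33 N). Back off, lift clear and check everything.

```bash
python3 -m handwheel '[[[-0.3,0,0,0],[0,0,0.5,0],[0,0,0.9,0],[0,0,0.9,0],[-0.3,0.7,0.3,0],[-0.3,0.7,0,0],[0,0,0,0]]]';  python3 - <<'E'
from h import *
import cv2
s=st(); c=vision.get_calibration("wrist")
im=vision.capture("wrist");cv2.imwrite(f"pics/wrist17.png",im)
m=cv2.inRange(cv2.cvtColor(im,cv2.COLOR_BGR2HSV),(20,150,60),(35,255,255)); 
n,l,ss,ce=cv2.connectedComponentsWithStats(m)
for i in range(1,n):
    if ss[i,4]>200: print(ss[i],ce[i],atz("wrist",*ce[i],.118,c))
cv2.imwrite("pics/scene17.png",vision.capture("scene"))
b=vision.capture("side");cv2.imwrite("pics/side17.png",b)
cv2.imwrite("pics/side17z.png",cv2.resize(b[160:300,180:325],None,fx=4.2,fy=4.2,interpolation=cv2.INTER_CUBIC))
E
```

```text
time_s: 11.45
tcp_pos: [0.5454, 0.2171, 0.2177]
eef_rot: [-163.6, 88.1, 21.8]
contact_force: [0.3, 0.8, -0.0]
gripper_width: 0.0501
t 11.45 tcp [0.5454 0.2171 0.2177] jaw yaw -174.7 xdir [ 0.031  0.012 -0.999] F [ 0.3  0.8 -0. ] w 0.0501 q [ 41.2  11.5 -13.4   0.7 -63.3 -36.2]
[ 171  301  273   26 2090] [319.19282297 317.24832536] [0.46877047 0.35612936 0.118     ]
```

View pics/side17z.png

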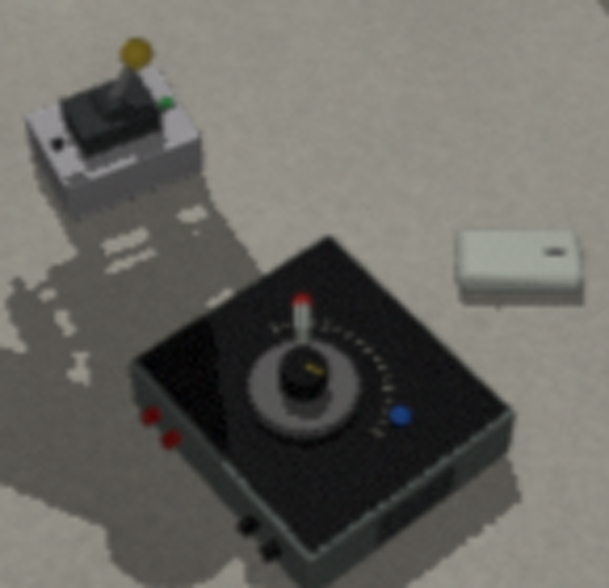

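View pics/scene17.png

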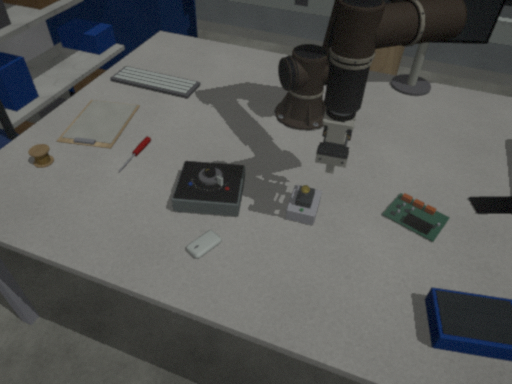

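View pics/wrist17.png

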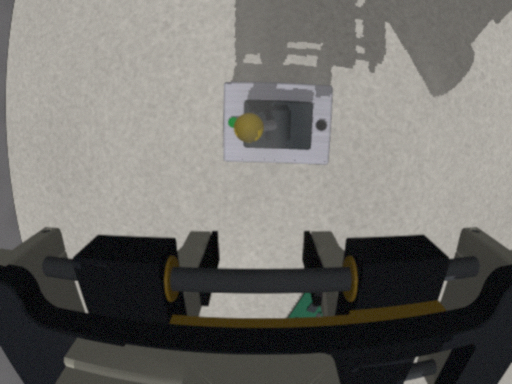

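```bash
python3 - <<'E'
from h import *
print(atz("wrist",249,127,.118))
from plant import close_job
print(close_job())
E
```

```text
[0.56379762 0.15473513 0.118     ]
the job is handed in; nothing more can be done
None
```

The job is done and handed in at about 11.5 s. I pushed the output lever to its off stop and turned the coarse ring about 59° by its lug to the red pin. I then lifted clear and pushed the lever to its on stop.

**Lug:** the last measurement, from above with the wrist camera after release, put the lug's line within about 0.5 mm of the red pin's centre. It was not measured again after the lever was switched on, but the last side picture still shows it pointing at the pin.

**Fine knob:** its mark had moved less than 1 mm from its first measured place.

**Lever:** the ball lies at x = 0.564, slightly further over than at the start (0.562). Pushing into the stops read about 19 N (off) and 33 N (on).

**Loose things:** the board, mouse and screwdriver looked unmoved in the last scene picture, judged by eye. At the end the tool hung clear with no force on it.

**Drift:** the tool picked up a tilt of up to about 2.6° and drifted a few millimetres during the moves. I corrected the drift; the tilt did not upset the result.

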